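# Set the casting flasks over their wax trees

### The arm

A 6-joint arm with a two-finger parallel gripper is mounted at the origin on a cart in front of the work surface, level with it; the furniture and walls round the work are solid. World frame = base frame: x ahead of the robot, y to its left, z up, the work surface at z = 0. Lengths are in m, angles in rad, forces in N, time in s.
With the tool pointing down it reaches from about 0.275 to 0.725 m from the base axis. Payload 15.9 kg.
Tool frame: the origin (TCP) lies at the very end of the fingers, on their centre line; the grasp point (between the pads) lies 19 mm behind it (env.hold_point_z is the distance from the TCP to the grasp point, in m); z points along the fingers, y is the line along which they close (so a half turn about z gives the same grasp; the last joint's range is limited). The gripper opens to 85 mm and grips with 20 to 120 N. Pads are 22 mm wide; open, the fingers measure 114 mm over their backs; the gripper's body (76 mm by 85 mm) begins 54 mm behind the grasp point. The pads swing forward as they close: fully open they stand 13 mm farther back than shut.
Start: joints at [1.133, 0.213, -0.034, 1.323, 0, 1.571], TCP at [0.212, 0.453, 0.231] pointing down, gripper open.
Joint ranges: [-2.98, 2.98], [-0.74, 1.72], [-1.14, 1.35], [-2.1, 2.04], [-1.57, 1.44], [-3.14, 3.14]. Speed limits (rad/s): [1.89, 1.89, 2.39, 2.57, 3.14, 3.14].

### API

Orientations are given as a unit quaternion [x, y, z, w].
In Python, from station import readout, vision, env gives the robot as it stands.
- The arm moves only by the tool arm_command, never from a script. Its argument "deltas" is a list of rows, each a list of 4 numbers: the shift along the tool's x, y, z each as a share of 0.2 m, from -1 to 1, then the turn about the tool's z as a share of 90 degrees, from -1 to 1. A call has 1 to 10 rows; each row is the pose to reach, as a shift and turn from the pose commanded when the call began, along the tool's axes at that moment; what a row does not reach only later rows make up. A row lasts 1/8 s, in which the tool goes at most 62.5 mm and 10.7 degrees, less where a joint would pass 70% of its speed; a pose out of reach is approached as far as the arm can. A call with a number of a shift or a turn outside -1 to 1 is refused whole. A call with a gripper value outside its range is refused whole. "claw" is the opening, from 0 (shut) to 1 (fully open), set as the call begins (left out, the last holds). The fingers move at their own pace and stop on an object; the grip force is fixed at half the most. Time passes only in rows, so rows that repeat a pose let the fingers close. It gives the time, the measured TCP pose, the force, the opening and the grip force at its end, in the units of the state.
- readout.state(): the state, without advancing time (a new reading comes with each control period).
- vision.capture(name): name is "scene" or "top" or "wrist"; returns a dict with "pixels" (480x640x3 uint8, red, green, blue), "camera_matrix" (3x3 intrinsics, pixels), "position" and "attitude" of the camera in the world. Camera axes: x right, y down, z forward; pixel columns grow to the right and rows downward; lengths in m; the calibration is good to about 2 mm. The wrist camera is an equidistant fisheye: a pixel r from the principal point sees the ray r / f radians off the axis. A picture is of the moment at which its call begins. There is no depth.
- env.close_job(): hands the job in; it is judged then, once.
The state is a dict: "time_s": time; "joints": joint angles; "joint_vel": joint speeds; "joint_efforts": joint torques, N m; "ee_pos": TCP position; "tcp_rot": TCP orientation; "ft_force": force on the tool from outside, world axes, zero at the start; "torque": the same for the moment, N m; "width": finger opening in m; "finger_force": force on a finger pad.
Only numpy, scipy, OpenCV 4.12 (cv2) and the standard library are available. Lean on these libraries where they do the work, as an engineer would, in place of code of your own. Each camera call takes 0.05 s, during which the arm holds its last target. There are 200 camera calls.

### The job

The wax trees are ready for plaster: pick out the four empty steel casting flasks and lower each one gently over the wax tree on the black rubber base of its own size, until it stands upright and fully home on the seat inside the base's lip. Do not shove or tip the bases, do not press on the wax with the fingers, and leave the two flasks that are already filled with plaster where they stand.

Things in the scene. Friction and masses are not known exactly. Their poses are not given: they have to be found in the camera images.
- flask_38_mid (a point): The smallest empty flask: upright grey steel tube open at both ends (from above a thin ring), 38 mm outside diameter, 48 mm high, wall 2.5 mm, about 130 g (varies by a fifth), dark seam down one side. The point is its middle, on the axis 24 mm above the lower edge; z along the axis. Fits only base_38.
- flask_47_mid (a point): The second smallest empty flask: upright grey steel tube open at both ends (from above a thin ring), 47 mm outside diameter, 58 mm high, wall 2.5 mm, about 193 g (varies by a fifth), dark seam down one side. The point is its middle, on the axis 29 mm above the lower edge; z along the axis. Fits only base_47.
- flask_56_mid (a point): The second largest empty flask: upright grey steel tube open at both ends (from above a thin ring), 56 mm outside diameter, 68 mm high, wall 2.5 mm, about 256 g (varies by a fifth), dark seam down one side. The point is its middle, on the axis 34 mm above the lower edge; z along the axis. Fits only base_56.
- flask_65_mid (a point): The largest empty flask: upright grey steel tube open at both ends (from above a thin ring), 65 mm outside diameter, 78 mm high, wall 2.5 mm, about 319 g (varies by a fifth), dark seam down one side. The point is its middle, on the axis 39 mm above the lower edge; z along the axis. Fits only base_65.
- base_38: The smallest black rubber base, loose, 58 mm across, 14 mm high; blue wax tree of radius 7.5 mm, top 42 mm up. Origin: centre of underside, z up. Seat 6 mm up, between a tapered central button (radius 12.5 mm at its foot) and a flared lip (inner radius 23 mm at the seat, 26 mm on top). flask_38 stands there with 4 mm play all round, its middle 30 mm above the origin.
- base_47: The second smallest black rubber base, loose, 67 mm across, 14 mm high; blue wax tree of radius 12 mm, top 52 mm up. Origin: centre of underside, z up. Seat 6 mm up, between a tapered central button (radius 17 mm at its foot) and a flared lip (inner radius 27.5 mm at the seat, 30.5 mm on top). flask_47 stands there with 4 mm play all round, its middle 35 mm above the origin.
- base_56: The second largest black rubber base, loose, 76 mm across, 14 mm high; blue wax tree of radius 16.5 mm, top 62 mm up. Origin: centre of underside, z up. Seat 6 mm up, between a tapered central button (radius 21.5 mm at its foot) and a flared lip (inner radius 32 mm at the seat, 35 mm on top). flask_56 stands there with 4 mm play all round, its middle 40 mm above the origin.
- base_65: The largest black rubber base, loose, 85 mm across, 14 mm high; blue wax tree of radius 21 mm, top 72 mm up. Origin: centre of underside, z up. Seat 6 mm up, between a tapered central button (radius 26 mm at its foot) and a flared lip (inner radius 36.5 mm at the seat, 39.5 mm on top). flask_65 stands there with 4 mm play all round, its middle 45 mm above the origin.
- filled_47_mid (a point): A flask that is already filled: the same steel tube as flask_47 (47 mm across, 58 mm high), but solid with off-white set plaster up to 4 mm below its top, with a small funnel hole in the middle of the plaster. To be left standing. The point is its middle, 29 mm above its lower edge.
- filled_56_mid (a point): A flask that is already filled: the same steel tube as flask_56 (56 mm across, 68 mm high), but solid with off-white set plaster up to 4 mm below its top, with a small funnel hole in the middle of the plaster. To be left standing. The point is its middle, 34 mm above its lower edge.
Not all that is in view belongs to the job. Leave any pink look-alike of the base_65 alone.

How it is judged:
By the outcome, as a careful person would: the job done as asked, in the order asked, and still so for the second after the job is handed in, with the robot touching nothing.
It also fails if it takes over 96 s, if anything falls off the work surface, if the arm or the gripper's body presses on something with over 40 N, if the wrist force passes 120 N, or if a joint passes its speed limit or range.

## Working session

There is one attempt and no reset: what is moved stays moved. The work goes in short steps, Python scripts to look and compute and a tool call to move; the robot and the scene stay as the last step left them, time stands still between calls to the robot, and variables do not carry over. Pictures are saved under pics/ and viewed, at most 14 in all, crops included, and the job is handed in when it is done.

Besides the shell and the picture viewer there is one more tool, called after "Call:" as name(argument=value, ...), one argument or row to a line, values as JSON. arm_command: Moves the arm, as the interface text tells. Its arguments: {"type":"object","properties":{"deltas":{"type":"array","items":{"type":"array","items":{"type":"number"}}},"claw":{"type":"number"}},"required":["deltas"]}

```bash
ls; mkdir -p pics
python3 - <<'E'
from station import readout, vision, env
import cv2,numpy as np
s=readout.state();print(s)
for n in("top","scene"):
    c=vision.capture(n);cv2.imwrite(f"pics/{n}0.png",c["pixels"][:,:,::-1]);np.savez(f"{n}0.npz",**c)
    print(c["camera_matrix"],c["position"],c["attitude"])
E
```

```text
pics
{'time_s': 0.0, 'joints': array([ 1.13298496e+00,  2.13360388e-01, -3.50587574e-02,  1.32351478e+00,
       -1.68497873e-05,  1.57081207e+00]), 'joint_vel': array([ 0.00113269,  0.00120334,  0.00066817, -0.00022537, -0.00011234,
       -0.00040617]), 'joint_efforts': array([-2.86990777e-03, -6.86161351e+01,  4.87124419e+01,  1.75079884e-02,
       -1.32620821e-04, -1.38660292e-05]), 'ee_pos': array([0.21183636, 0.45252329, 0.23081419]), 'tcp_rot': array([ 2.17169197e-01,  9.76133811e-01, -5.57055005e-04, -1.15292950e-04]), 'ft_force': array([ 0.35276213,  0.15153465, -0.00142746]), 'torque': array([-0.07705167,  0.00036342, -0.00584718]), 'finger_force': 0.0, 'width': 0.08520973412055778}
[[609.41584893   0.         312.50992091]
 [  0.         609.41584893 240.24593942]
 [  0.           0.           1.        ]] [0.21076317 0.04327206 1.45973141] [ 0.72926455 -0.67475868  0.07867653 -0.08175535]
[[476.22862275   0.         316.82003832]
 [  0.         476.22862275 242.37551304]
 [  0.           0.           1.        ]] [0.49193587 0.58675736 0.91049552] [-0.02401988  0.95753954 -0.28713254  0.0097969 ]
```

View pics/top0.png

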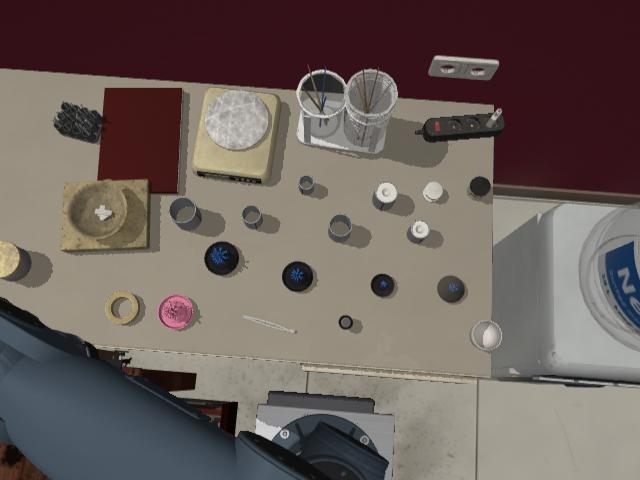

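View pics/scene0.png

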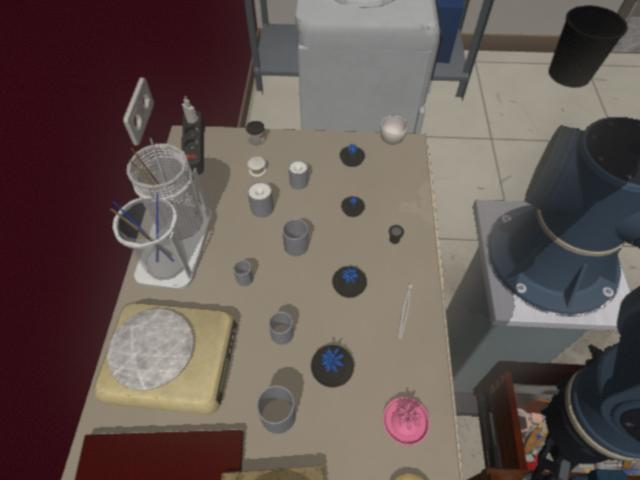

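```bash
cat > h.py <<'E'
import numpy as np,cv2
from scipy.spatial.transform import Rotation as R
def ray(c,uv):
    K=c["camera_matrix"];d=np.array([(uv[0]-K[0,2])/K[0,0],(uv[1]-K[1,2])/K[1,1],1])
    return c["position"],R.from_quat(c["attitude"]).as_matrix()@d
def plane(c,uv,z):
    p,d=ray(c,uv);return (p+d*(z-p[2])/d[2]).round(4)
def outline(c,cnt,z):  # contour in world at plane z -> circle centre, radius
    w=np.array([plane(c,q[0],z)[:2] for q in cnt],np.float32)
    (x,y),r=cv2.minEnclosingCircle(w);return x,y,r
E
python3 - <<'E'
from h import *
t=dict(np.load("top0.npz"));s=dict(np.load("scene0.npz"))
im=t["pixels"][:,:,::-1]
a=cv2.resize(im[165:315,160:480],None,fx=2.5,fy=2.5,interpolation=cv2.INTER_CUBIC)
cv2.imwrite("pics/crop1.png",a)
b=s["pixels"][130:440,220:420,::-1]
cv2.imwrite("pics/crop2.png",cv2.resize(b,None,fx=1.9,fy=1.9,interpolation=cv2.INTER_CUBIC).transpose(1,0,2)[:, :].copy())
for n,c in(("top",t),("scene",s)):
    px=c["pixels"].astype(int);g=px.max(2)
    hsv=cv2.cvtColor(c["pixels"],cv2.COLOR_RGB2HSV)
    m=((g<62)|((hsv[...,0]>95)&(hsv[...,0]<130)&(hsv[...,1]>110))).astype(np.uint8)*255
    m=cv2.morphologyEx(m,cv2.MORPH_OPEN,np.ones((3,3)))
    for q in cv2.findContours(m,cv2.RETR_EXTERNAL,cv2.CHAIN_APPROX_NONE)[0]:
        if 100<cv2.contourArea(q)<2500:
            (u,v),r=cv2.minEnclosingCircle(q);x,y,rr=outline(c,q,.014)
            if 0.1<x<.8: print(n,"dark",round(u),round(v),"xy %.4f %.4f r %.4f"%(x,y,rr))
top=[(185,212,.078),(252,216,.058),(340,228,.068),(306,185,.048),(385,195,.068),(418,231,.058),(221,258,.014),(297,276,.014),(382,285,.014),(451,289,.014)]
for u,v,z in top: print(u,v,plane(t,(u,v),z))
for u,v,z in[(277,400,.078),(282,322,.058),(295,230,.068),(243,267,.048),(332,365,.014),(350,281,.014),(352,206,.014),(352,156,.014)]: print("sc",u,v,plane(s,(u,v),z))
E
```

```text
top dark 320 396 xy 0.1797 0.0162 r 0.1190
top dark 454 292 xy 0.4457 -0.2831 r 0.0297
top dark 382 285 xy 0.4482 -0.1118 r 0.0278
top dark 297 276 xy 0.4530 0.0929 r 0.0373
top dark 24 260 xy 0.4405 0.7537 r 0.0305
top dark 635 284 xy 0.4993 -0.7176 r 0.1022
top dark 221 258 xy 0.4842 0.2790 r 0.0417
top dark 586 198 xy 0.7064 -0.6064 r 0.1228
top dark 480 186 xy 0.7159 -0.3416 r 0.0253
scene dark 481 478 xy 0.2242 0.4587 r 0.0177
scene dark 332 366 xy 0.4834 0.2779 r 0.0400
scene dark 468 320 xy 0.2086 0.1684 r 0.0886
scene dark 349 281 xy 0.4525 0.0933 r 0.0354
scene dark 353 206 xy 0.4476 -0.1092 r 0.0270
scene dark 352 154 xy 0.4518 -0.2760 r 0.0359
scene dark 255 128 xy 0.7119 -0.3642 r 0.0230
scene dark 450 14 xy 0.1252 -0.9178 r 0.0966
185 212 [0.5745 0.3658 0.078 ]
252 216 [0.5825 0.2103 0.058 ]
340 228 [ 5.669e-01 -3.000e-04  6.800e-02]
306 185 [0.673  0.0886 0.048 ]
385 195 [ 0.6563 -0.102   0.068 ]
418 231 [ 0.5766 -0.1856  0.058 ]
221 258 [0.4836 0.2798 0.014 ]
297 276 [0.454 0.093 0.014]
382 285 [ 0.448  -0.1118  0.014 ]
451 289 [ 0.4512 -0.277   0.014 ]
sc 277 400 [0.576  0.3664 0.078 ]
sc 282 322 [0.5829 0.213  0.058 ]
sc 295 230 [0.5734 0.0027 0.068 ]
sc 243 267 [0.6772 0.0885 0.048 ]
sc 332 365 [0.4831 0.2781 0.014 ]
sc 350 281 [0.4509 0.0922 0.014 ]
sc 352 206 [ 0.4488 -0.1105  0.014 ]
sc 352 156 [ 0.4506 -0.272   0.014 ]
```

View pics/crop1.png

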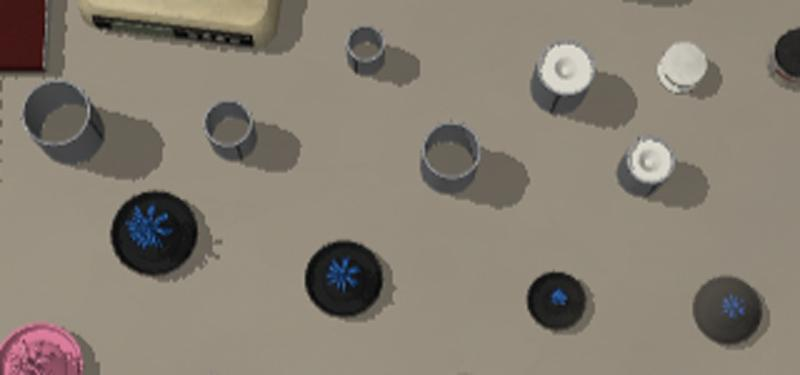

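The six tubes in the top image:
- **Thin open rings, empty:** 65 at (183,210), 47 at (252,215), 56 at (340,226) and 38 at (306,183). Their rim widths fit.
- **White tops, filled:** (385,195) and (418,231). I'll leave these.

The bases, by measured diameter:
- 65 at (221,258)
- 56 at (297,276)
- 38 at (382,285), about 57 mm
- 47 at (451,289), about 66 mm, the one with a glossy top

I'll start with the 65 flask.

Call:
arm_command(
  deltas=[
    [-0.3,0.12,0,-0.1],
    [-0.6,0.24,0,-0.2],
    [-0.9,0.36,0,-0.279],
    [-1,0.4,0,-0.279],
    [-1,0.4,0,-0.279],
  ],
  claw=1,
)

```text
time_s: 0.72
ee_pos: [0.4287, 0.4398, 0.2302]
tcp_rot: [0.001, 1.0, -0.001, -0.0]
ft_force: [0.6, -0.2, 0.3]
width: 0.0854
finger_force: 0.0
```

Call:
arm_command(
  deltas=[
    [-0.25,-0.12,0,0],
    [-0.5,-0.24,0,0],
    [-0.75,-0.36,0.1,0],
    [-0.75,-0.36,0.15,0],
    [-0.75,-0.36,0.15,0],
  ],
)

```text
time_s: 1.35
ee_pos: [0.5757, 0.3688, 0.2005]
tcp_rot: [-0.0, 1.0, -0.0, -0.001]
ft_force: [-0.5, -0.1, 0.1]
width: 0.0857
finger_force: 0.0
```

```bash
cat >> h.py <<'E'
def look(n,name):
    from station import vision
    c=vision.capture(n);np.savez(name+".npz",**c);cv2.imwrite("pics/"+name+".png",c["pixels"][:,:,::-1]);return c
def fray(c,uv):
    K=c["camera_matrix"];d=np.array([(uv[0]-K[0,2])/K[0,0],(uv[1]-K[1,2])/K[1,1]])
    th=np.hypot(*d);k=np.sinc(th/np.pi)
    return c["position"],R.from_quat(c["attitude"]).as_matrix()@np.array([d[0]*k,d[1]*k,np.cos(th)])
def fplane(c,uv,z):
    p,d=fray(c,uv);return (p+d*(z-p[2])/d[2]).round(4)
def fproj(c,P):
    d=R.from_quat(c["attitude"]).as_matrix().T@(np.array(P)-c["position"]);K=c["camera_matrix"]
    th=np.arctan2(np.hypot(d[0],d[1]),d[2]);a=np.arctan2(d[1],d[0])
    return np.array([K[0,2]+K[0,0]*th*np.cos(a),K[1,2]+K[1,1]*th*np.sin(a)])
E
python3 - <<'E'
from h import *
from station import readout
s=readout.state();print(s["time_s"],s["ee_pos"],s["tcp_rot"],s["joints"].round(2))
c=look("wrist","w1");print(c["camera_matrix"],c["position"],c["attitude"])
print("tcp px",fproj(c,s["ee_pos"]))
t=dict(np.load("top0.npz"))
for u,v,z in[(182.8,209.8,.078),(251.6,214.6,.058),(340.4,225.8,.068),(306,183,.048),(451.2,289.4,.014)]: print(plane(t,(u,v),z))
E
```

```text
1.35 [0.57574564 0.36880127 0.2005188 ] [-3.91989639e-04  9.99999423e-01 -3.93313872e-04 -9.20092924e-04] [0.57 0.63 0.51 1.46 0.   0.57]
[[371.64829954   0.         325.00161023]
 [  0.         371.64829954 240.61297165]
 [  0.           0.           1.        ]] [0.49463569 0.36960367 0.34393364] [0.69713435 0.69860701 0.11382187 0.11400233]
tcp px [323.00101345 311.63409593]
[0.5795 0.3716 0.078 ]
[0.5858 0.2116 0.058 ]
[ 0.5723 -0.0009  0.068 ]
[0.6781 0.089  0.048 ]
[ 0.4503 -0.2775  0.014 ]
```

View pics/w1.png

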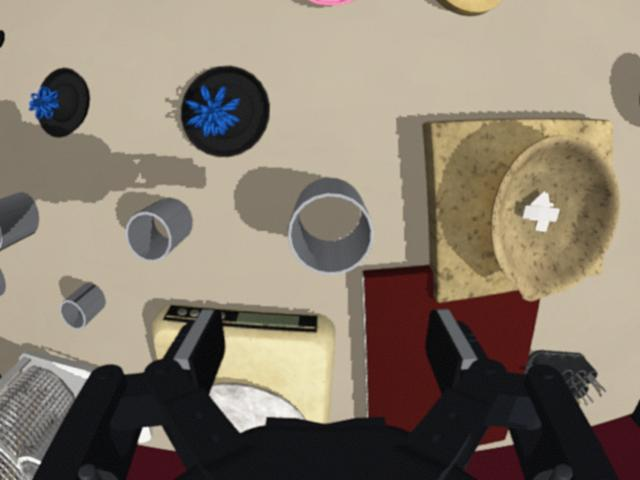

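Wrist view: the 65 flask's rim spans u 289–372 and v ~190–273. Base_65 is at (225,111) and the 47 flask's rim at (150,236). The stone block's edge is at u≈427, clear of the finger.

Run:
```python
from h import *
c=dict(np.load("w1.npz"))
P=np.array([fplane(c,q,.078)[:2] for q in[(289,231),(372,232),(330,273),(301,260),(360,260)]])
print(P)
A=np.c_[2*P,np.ones(len(P))];x=np.linalg.lstsq(A,(P**2).sum(1),rcond=None)[0];print(x[:2],np.sqrt(x[2]+x[0]**2+x[1]**2))
m=(c["pixels"].max(2)<62).astype(np.uint8)*255
hsv=cv2.cvtColor(c["pixels"],cv2.COLOR_RGB2HSV);m|=((hsv[...,0]>95)&(hsv[...,0]<130)&(hsv[...,1]>110)).astype(np.uint8)*255
for q in cv2.findContours(m,cv2.RETR_EXTERNAL,cv2.CHAIN_APPROX_NONE)[0]:
    u,v,w,h=cv2.boundingRect(q)
    if w*h>1500 and v<200:
        W=np.array([fplane(c,p[0],.014)[:2] for p in q],np.float32);print(u,v,w,h,cv2.minEnclosingCircle(W),W.min(0),W.max(0))
print(fplane(c,(427,200),.03))
```

```text
[[0.5763 0.3426]
 [0.5769 0.405 ]
 [0.6104 0.3736]
 [0.5996 0.3512]
 [0.5995 0.3966]]
[0.57874839 0.37380344] 0.031158225671848002
30 69 59 68 ((0.45305338501930237, 0.08928193151950836), 0.04410073533654213) [0.4176 0.0454] [0.4902 0.1326]
181 67 88 89 ((0.48367971181869507, 0.27859291434288025), 0.041353773325681686) [0.4428 0.2375] [0.524  0.3195]
[0.5618 0.4597 0.03  ]
```

Call:
arm_command(
  deltas=[
    [-0.015,0.02,0.2,0],
    [-0.015,0.02,0.45,0],
    [-0.015,0.02,0.65,0],
    [-0.015,0.02,0.8,0],
    [-0.015,0.02,0.875,0],
    [-0.015,0.02,0.875,0],
    [-0.015,0.02,0.875,0],
  ],
)

```text
time_s: 2.28
ee_pos: [0.5806, 0.3734, 0.0281]
tcp_rot: [-0.0, 1.0, 0.001, 0.001]
ft_force: [-0.6, 0.3, 0.5]
width: 0.0851
finger_force: 0.0
```

Call:
arm_command(
  deltas=[
    [0,0,0,0],
    [0,0,0,0],
    [0,0,0,0],
    [0,0,0,0],
    [0,0,0,0],
    [0,0,0,0],
  ],
  claw=0.5,
)

```text
time_s: 3.02
ee_pos: [0.5807, 0.3729, 0.0279]
tcp_rot: [-0.0, 1.0, 0.001, 0.001]
ft_force: [-3.5, -0.9, 10.7]
width: 0.0641
finger_force: 64.7
```

Call:
arm_command(
  deltas=[
    [0,0,-0.05,0],
    [0,0,-0.15,0],
    [0,0,-0.3,0],
    [0,0,-0.42,0],
    [0,0,-0.5,0],
    [0,0,-0.52,0],
    [0,0,-0.52,0],
  ],
)

```text
time_s: 3.9
ee_pos: [0.5799, 0.3725, 0.1297]
tcp_rot: [-0.0, 1.0, -0.0, -0.0]
ft_force: [-0.1, -0.3, -2.8]
width: 0.0642
finger_force: 66.8
```

Call:
arm_command(
  deltas=[
    [0.04,-0.04,0,0],
    [0.13,-0.13,0,0],
    [0.24,-0.235,0,0],
    [0.35,-0.34,0,0],
    [0.43,-0.42,0,0],
    [0.47,-0.46,0,0],
    [0.48,-0.47,0,0],
    [0.48,-0.47,0,0],
    [0.48,-0.47,0,0],
  ],
)

```text
time_s: 5.03
ee_pos: [0.4845, 0.279, 0.1301]
tcp_rot: [-0.0, 1.0, 0.0, -0.0]
ft_force: [0.3, 0.4, -1.7]
width: 0.0639
finger_force: 67.0
```

Run:
```python
from h import *
from station import readout
s=readout.state();print(s["ee_pos"],s["width"],s["joints"].round(2))
c=look("wrist","w2");print(c["position"])
p=s["ee_pos"];print(fproj(c,[p[0],p[1],p[2]+.05]))
```

```text
[0.48446955 0.27895392 0.13009899] 0.0639357789229338 [ 0.52  0.37 -0.08  1.12  0.    0.52]
[0.40309359 0.27962994 0.27338284]
[322.38535007 386.253476  ]
```

View pics/w2.png

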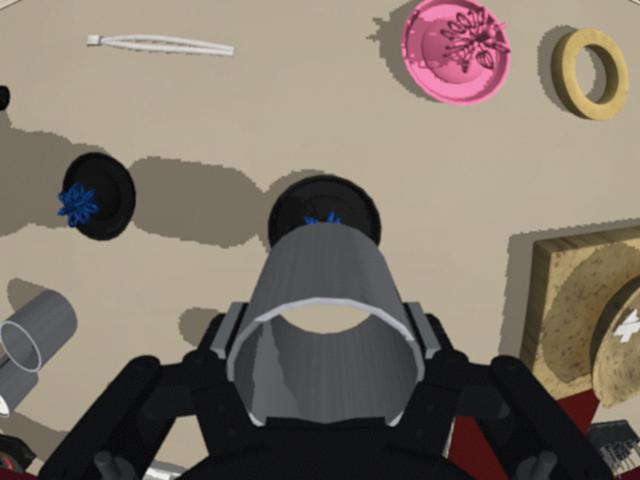

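The flask is held straight. Its near rim is at (323,298) and its lower front edge at (322,223). The base's outline spans u 268–381.

Run:
```python
from h import *
c=dict(np.load("w2.npz"))
a=fplane(c,(323,298),.180);b=fplane(c,(322,223),.102);print("rim c",a[0]+.0325,a[1],"bottom c",b[0]+.0325,b[1])
print(fplane(c,(268,228),.014),fplane(c,(381,228),.014),fplane(c,(324,175),.014))
```

```text
rim c 0.48419999999999996 0.2792 bottom c 0.48450000000000004 0.2783
[0.4809 0.238  0.014 ] [0.4808 0.3209 0.014 ] [0.442  0.2791 0.014 ]
```

Call:
arm_command(
  deltas=[
    [0,0.002,0.05,0],
    [0,0.002,0.15,0],
    [0,0.002,0.25,0],
    [0,0.002,0.34,0],
    [0,0.002,0.4,0],
    [0,0.002,0.43,0],
    [0,0.002,0.45,0],
    [0,0.002,0.45,0],
  ],
)

```text
time_s: 6.08
ee_pos: [0.4842, 0.279, 0.0404]
tcp_rot: [-0.0, 1.0, 0.0, 0.0]
ft_force: [0.2, 0.2, -3.3]
width: 0.0641
finger_force: 67.0
```

Call:
arm_command(
  deltas=[
    [0,0,0.01,0],
    [0,0,0.02,0],
    [0,0,0.03,0],
    [0,0,0.035,0],
    [0,0,0.035,0],
  ],
)

```text
time_s: 6.7
ee_pos: [0.4842, 0.279, 0.034]
tcp_rot: [-0.0, 1.0, 0.0, 0.0]
ft_force: [-4.7, -2.6, 9.7]
width: 0.0639
finger_force: 68.1
```

Call:
arm_command(
  deltas=[
    [0,0,0,0],
    [0,0,0,0],
    [0,0,0,0],
    [0,0,0,0],
  ],
  claw=1,
)

```text
time_s: 7.2
ee_pos: [0.4841, 0.2789, 0.0333]
tcp_rot: [-0.0, 1.0, 0.0, -0.0]
ft_force: [-0.6, 0.2, 0.7]
width: 0.0854
finger_force: 0.0
```

Call:
arm_command(
  deltas=[
    [0,0,-0.1,0],
    [0,0,-0.3,0],
    [0,0,-0.5,0],
    [0,0,-0.7,0],
    [0,0,-0.75,0],
    [0,0,-0.75,0],
  ],
)

```text
time_s: 7.95
ee_pos: [0.4843, 0.279, 0.1833]
tcp_rot: [-0.0, 1.0, 0.0, 0.0]
ft_force: [0.2, 0.1, -0.5]
width: 0.0855
finger_force: 0.0
```

Call:
arm_command(
  deltas=[
    [-0.25,-0.16,0,0],
    [-0.44,-0.34,0,0],
    [-0.44,-0.34,0,0],
    [-0.44,-0.34,0,0],
    [-0.44,-0.34,0,0],
  ],
)

```text
time_s: 8.57
ee_pos: [0.5713, 0.2116, 0.1828]
tcp_rot: [-0.001, 1.0, -0.0, -0.0]
ft_force: [-0.7, -0.6, 0.2]
width: 0.0854
finger_force: 0.0
```

Run:
```python
from h import *
from station import readout
s=readout.state();print(s["ee_pos"],s["width"],s["joints"].round(2))
c=look("wrist","w3");print(c["position"])
```

```text
[0.5712681  0.21161623 0.18281779] 0.08540125795935465 [0.35 0.45 0.18 1.3  0.   0.35]
[0.49000369 0.2122731  0.3261783 ]
```

View pics/w3.png

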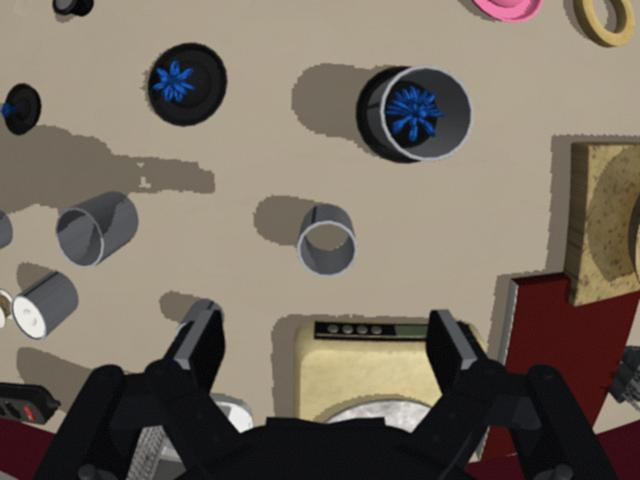

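Flask 65 stands upright in its base, rim at (426,114). The 47 flask's rim is at (327,248), spanning u 298–356 with its bottom at v≈276. Base_56 is at (190,84).

```bash
cat >> h.py <<'E'
def circ(c,pts,z):
    P=np.array([fplane(c,q,z)[:2] for q in pts]);A=np.c_[2*P,np.ones(len(P))];x=np.linalg.lstsq(A,(P**2).sum(1),rcond=None)[0]
    return x[:2].round(4),np.sqrt(x[2]+x[0]**2+x[1]**2).round(4)
E
python3 - <<'E'
from h import *
c=dict(np.load("w3.npz"))
print("f47",circ(c,[(298,248),(356,248),(327,276),(307,268),(347,268)],.058))
print("f65 seated",circ(c,[(471,115),(426,160),(380,113),(426,67)],.084))
print("f56",circ(c,[(57,231),(105,243),(92,265),(65,213)],.068))
E
```

```text
f47 (array([0.5872, 0.2141]), np.float64(0.0223))
f65 seated (array([0.4835, 0.279 ]), np.float64(0.0313))
f56 (array([0.575 , 0.0021]), np.float64(0.0266))
```

Call:
arm_command(
  deltas=[
    [-0.08,0.01,0.1,0],
    [-0.08,0.01,0.35,0],
    [-0.08,0.01,0.6,0],
    [-0.08,0.01,0.76,0],
    [-0.08,0.01,0.83,0],
    [-0.08,0.01,0.83,0],
  ],
)

```text
time_s: 9.38
ee_pos: [0.5878, 0.2133, 0.0173]
tcp_rot: [-0.001, 1.0, -0.0, -0.0]
ft_force: [0.1, 0.0, 0.7]
width: 0.0854
finger_force: 0.0
```

Call:
arm_command(
  deltas=[
    [0,0,0,0],
    [0,0,0,0],
    [0,0,0,0],
    [0,0,0,0],
    [0,0,0,0],
    [0,0,0,0],
    [0,0,0,0],
  ],
  claw=0.35,
)

```text
time_s: 10.25
ee_pos: [0.589, 0.2132, 0.0188]
tcp_rot: [-0.0, 1.0, 0.0, 0.001]
ft_force: [-2.8, -0.5, 11.0]
width: 0.0459
finger_force: 60.3
```

Call:
arm_command(
  deltas=[
    [0,0,-0.05,0],
    [0,0,-0.15,0],
    [0,0,-0.3,0],
    [0.04,-0.05,-0.45,0],
    [0.1,-0.18,-0.55,0],
    [0.18,-0.36,-0.6,0],
    [0.27,-0.58,-0.6,0],
    [0.35,-0.8,-0.6,0],
    [0.4,-1,-0.6,0],
  ],
)

```text
time_s: 11.38
ee_pos: [0.5075, 0.0116, 0.1382]
tcp_rot: [-0.0, 1.0, -0.0, 0.0]
ft_force: [0.6, -0.1, -1.8]
width: 0.0459
finger_force: 61.7
```

Call:
arm_command(
  deltas=[
    [0.07,-0.22,0,0],
    [0.14,-0.44,0,0],
    [0.2,-0.66,0,0],
    [0.25,-0.86,0,0],
    [0.28,-1,0,0],
    [0.28,-1,0,0],
  ],
)

```text
time_s: 12.12
ee_pos: [0.4519, -0.1887, 0.138]
tcp_rot: [0.001, 1.0, -0.0, 0.0]
ft_force: [-0.1, 0.5, -1.5]
width: 0.046
finger_force: 61.9
```

Call:
arm_command(
  deltas=[
    [0,-0.1,0,0],
    [0,-0.24,0,0],
    [0,-0.36,0,0],
    [0,-0.42,0,0],
    [0,-0.44,0,0],
    [0,-0.44,0,0],
    [0,-0.44,0,0],
  ],
)

```text
time_s: 13.0
ee_pos: [0.4524, -0.2745, 0.1374]
tcp_rot: [-0.001, 1.0, 0.0, 0.0]
ft_force: [-0.5, 0.2, -1.8]
width: 0.0459
finger_force: 61.9
```

Run:
```python
from h import *
from station import readout
s=readout.state();print(s["ee_pos"],s["width"],s["joints"].round(2))
c=look("wrist","w4");print(c["position"])
```

```text
[ 0.4524162  -0.27449922  0.13737073] 0.045908547383194186 [-0.55  0.31 -0.15  1.11  0.   -0.55]
[ 0.37101809 -0.27384018  0.28064103]
```

View pics/w4.png

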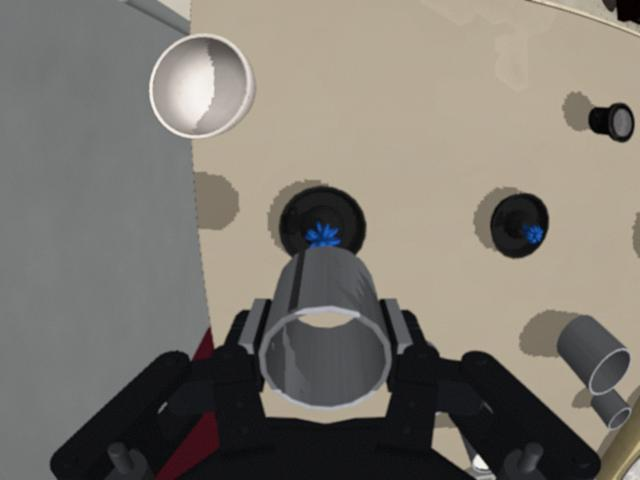

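The 47 flask is held straight: near rim (327,307), lower front edge (325,247). Base_47's outline is u 280–366, far edge at v≈186, centre ≈(323,226).

Run:
```python
from h import *
c=dict(np.load("w4.npz"))
a=fplane(c,(327,307),.1766);b=fplane(c,(325,247),.1186);print("rim c",a[0]+.0235,a[1],"bottom c",b[0]+.0235,b[1])
print(fplane(c,(260,350),.1766),fplane(c,(392,350),.1766))
print(circ(c,[(280,226),(366,226),(323,186),(293,197),(352,196)],.014),fplane(c,(323,186),.014))
m=(c["pixels"].max(2)<62).astype(np.uint8);m[244:]=0;m[:170]=0;m[:,:275]=0;m[:,400:]=0
q=max(cv2.findContours(m,cv2.RETR_EXTERNAL,cv2.CHAIN_APPROX_NONE)[0],key=cv2.contourArea)[:,0]
q=q[q[:,1]<235];print(q.min(0),q.max(0),circ(c,q,.014))
```

```text
rim c 0.4519 -0.273 bottom c 0.45230000000000004 -0.2737
[ 0.4458 -0.2959  0.1766] [ 0.4457 -0.2506  0.1766]
(array([ 0.4513, -0.2751]), np.float64(0.0324)) [ 0.4191 -0.2751  0.014 ]
[279 186] [364 234] (array([ 0.4405, -0.276 ]), np.float64(0.0235))
```

Call:
arm_command(
  deltas=[
    [0,-0.009,0.05,0],
    [0,-0.009,0.15,0],
    [0,-0.009,0.27,0],
    [0,-0.009,0.38,0],
    [0,-0.009,0.46,0],
    [0,-0.009,0.51,0],
    [0,-0.009,0.53,0],
    [0,-0.009,0.53,0],
  ],
)

```text
time_s: 14.05
ee_pos: [0.4524, -0.2769, 0.0314]
tcp_rot: [-0.0, 1.0, -0.0, 0.0]
ft_force: [-0.2, 0.4, -2.0]
width: 0.0461
finger_force: 61.9
```

Call:
arm_command(
  deltas=[
    [0,0,0.01,0],
    [0,0,0.02,0],
    [0,0,0.03,0],
    [0,0,0.035,0],
    [0,0,0.035,0],
  ],
)

```text
time_s: 14.68
ee_pos: [0.4524, -0.277, 0.0248]
tcp_rot: [-0.0, 1.0, -0.0, 0.0]
ft_force: [-4.7, 2.5, 8.5]
width: 0.0461
finger_force: 63.0
```

Call:
arm_command(
  deltas=[
    [0,0,0,0],
    [0,0,0,0],
    [0,0,0,0],
    [0,0,0,0],
  ],
  claw=1,
)

```text
time_s: 15.18
ee_pos: [0.4523, -0.2769, 0.0243]
tcp_rot: [-0.0, 1.0, 0.0, -0.0]
ft_force: [-0.8, 0.0, 0.2]
width: 0.0851
finger_force: 0.0
```

Call:
arm_command(
  deltas=[
    [0,0,-0.1,0],
    [0,0,-0.3,0],
    [0,0,-0.55,0],
    [-0.1,0.1,-0.75,0],
    [-0.3,0.35,-0.8,0],
    [-0.5,0.6,-0.8,0],
    [-0.55,0.85,-0.8,0],
    [-0.55,1,-0.8,0],
  ],
)

```text
time_s: 16.18
ee_pos: [0.5629, -0.0743, 0.184]
tcp_rot: [-0.001, 1.0, 0.0, -0.0]
ft_force: [0.5, -1.1, -0.3]
width: 0.0856
finger_force: 0.0
```

Call:
arm_command(
  deltas=[
    [0,0.25,0,0],
    [0,0.38,0,0],
    [0,0.38,0,0],
    [0,0.38,0,0],
    [0,0.38,0,0],
  ],
)

```text
time_s: 16.8
ee_pos: [0.5622, -0.0017, 0.1843]
tcp_rot: [0.0, 1.0, -0.0, -0.0]
ft_force: [-0.3, -0.5, 0.5]
width: 0.0854
finger_force: 0.0
```

Run:
```python
from h import *
from station import readout
s=readout.state();print(s["ee_pos"],s["width"],s["joints"].round(2))
c=look("wrist","w5");print(c["position"])
```

```text
[ 0.56223735 -0.00169945  0.18425938] 0.08539733838720658 [-0.    0.35  0.04  1.25 -0.   -0.  ]
[ 0.48084631 -0.00087444  0.32754986]
```

View pics/w5.png

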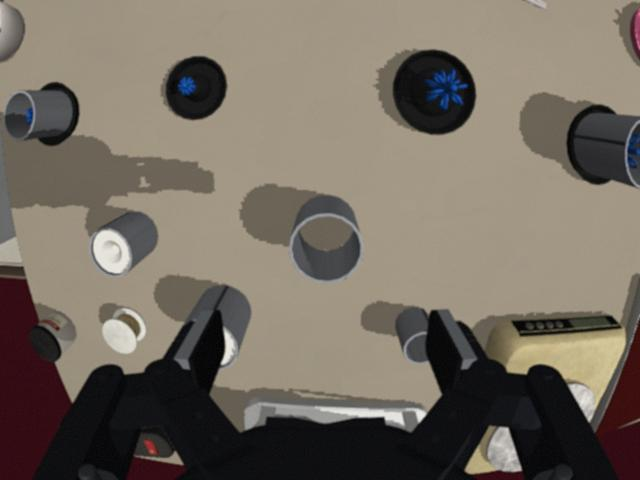

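Flask 47 stands in its base at the left edge, (45,112). The 56 flask's rim is u 290–362, bottom v≈283. Base_56 is at (435,92) and base_38 at (196,88).

Run:
```python
from h import *
c=dict(np.load("w5.npz"))
print("f56",circ(c,[(290,247),(362,247),(326,283),(301,272),(351,272)],.068))
print("f38?",fplane(c,(418,335),.048))
m=(c["pixels"].max(2)<62).astype(np.uint8)
hsv=cv2.cvtColor(c["pixels"],cv2.COLOR_RGB2HSV);m|=((hsv[...,0]>95)&(hsv[...,0]<130)&(hsv[...,1]>110)).astype(np.uint8)
for q in cv2.findContours(m,cv2.RETR_EXTERNAL,cv2.CHAIN_APPROX_NONE)[0]:
    u,v,w,h=cv2.boundingRect(q)
    if w*h>1500 and v<120 and 100<u<500:
        W=np.array([fplane(c,p[0],.014)[:2] for p in q],np.float32);print(u,v,w,h,cv2.minEnclosingCircle(W))
```

```text
f56 (array([ 5.756e-01, -1.000e-04]), np.float64(0.0267))
f38? [0.6658 0.084  0.048 ]
166 57 60 63 ((0.448123574256897, -0.11245814710855484), 0.028115427121520042)
393 50 82 84 ((0.45325854420661926, 0.09229747205972672), 0.037163425236940384)
```

Call:
arm_command(
  deltas=[
    [-0.06,0.008,0.1,0],
    [-0.06,0.008,0.35,0],
    [-0.06,0.008,0.6,0],
    [-0.06,0.008,0.75,0],
    [-0.06,0.008,0.81,0],
    [-0.06,0.008,0.81,0],
  ],
)

```text
time_s: 17.6
ee_pos: [0.5741, 0.0007, 0.0217]
tcp_rot: [-0.0, 1.0, -0.0, -0.001]
ft_force: [-0.4, 0.6, 0.4]
width: 0.0858
finger_force: 0.0
```

Call:
arm_command(
  deltas=[
    [0,0,0,0],
    [0,0,0,0],
    [0,0,0,0],
    [0,0,0,0],
    [0,0,0,0],
    [0,0,0,0],
    [0,0,0,0],
  ],
  claw=0.42,
)

```text
time_s: 18.48
ee_pos: [0.5752, 0.0007, 0.0239]
tcp_rot: [-0.0, 1.0, -0.0, 0.001]
ft_force: [-2.0, -1.4, 9.0]
width: 0.0555
finger_force: 61.6
```

Call:
arm_command(
  deltas=[
    [0,0,-0.05,0],
    [0,0,-0.15,0],
    [0,0,-0.3,0],
    [0,0,-0.45,0],
    [0.03,0.02,-0.53,0],
    [0.1,0.08,-0.55,0],
    [0.22,0.17,-0.55,0],
    [0.36,0.27,-0.55,0],
    [0.47,0.35,-0.55,0],
  ],
)

```text
time_s: 19.6
ee_pos: [0.4775, 0.0718, 0.1313]
tcp_rot: [-0.001, 1.0, 0.0, -0.001]
ft_force: [-0.0, -0.1, -2.1]
width: 0.0554
finger_force: 63.9
```

Call:
arm_command(
  deltas=[
    [0.08,0.06,0,0],
    [0.12,0.1,0,0],
    [0.13,0.11,0,0],
    [0.13,0.11,0,0],
    [0.13,0.11,0,0],
  ],
)

```text
time_s: 20.23
ee_pos: [0.4546, 0.0924, 0.1322]
tcp_rot: [0.0, 1.0, -0.0, 0.0]
ft_force: [-0.1, -0.4, -2.5]
width: 0.0557
finger_force: 63.9
```

Run:
```python
from h import *
from station import readout
s=readout.state();print(s["ee_pos"],s["width"],s["joints"].round(2))
c=look("wrist","w6");print(c["position"])
```

```text
[0.454591   0.09240311 0.13221718] 0.05573338546937959 [ 0.2   0.18 -0.33  1.06 -0.    0.2 ]
[0.37321031 0.09318536 0.27548613]
```

View pics/w6.png

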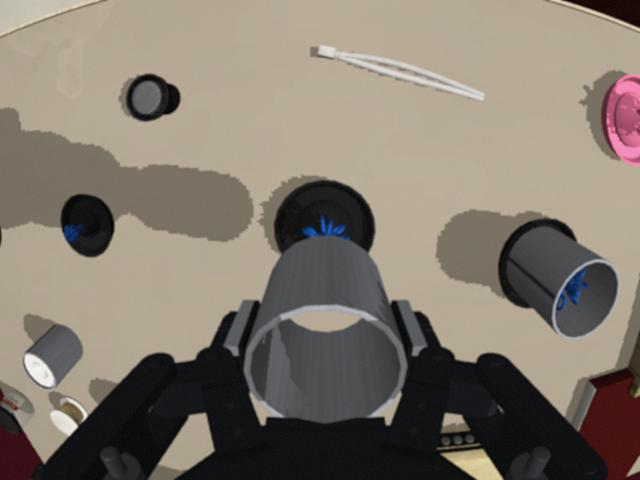

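The 56 flask is held straight: near rim (326,305), lower front edge (324,236). Base_56's outline is u 275–375, far edge v≈181. Flask 65 still stands well at right.

Run:
```python
from h import *
c=dict(np.load("w6.npz"))
a=fplane(c,(326,305),.1763);b=fplane(c,(324,236),.1083);print("rim c",a[0]+.028,a[1],"bottom c",b[0]+.028,b[1])
l=fplane(c,(275,227),.014);r=fplane(c,(375,227),.014);f=fplane(c,(325,181),.014);print(l,r,f,f[0]+.038)
```

```text
rim c 0.45520000000000005 0.0936 bottom c 0.45530000000000004 0.0928
[0.4509 0.0564 0.014 ] [0.4508 0.1302 0.014 ] [0.4168 0.0933 0.014 ] 0.4548
```

Call:
arm_command(
  deltas=[
    [0.005,0.002,0.05,0],
    [0.005,0.002,0.15,0],
    [0.005,0.002,0.26,0],
    [0.005,0.002,0.36,0],
    [0.005,0.002,0.43,0],
    [0.005,0.002,0.47,0],
    [0.005,0.002,0.485,0],
    [0.005,0.002,0.485,0],
  ],
)

```text
time_s: 21.28
ee_pos: [0.4534, 0.0932, 0.0355]
tcp_rot: [-0.0, 1.0, 0.0, 0.0]
ft_force: [0.1, 0.0, -1.2]
width: 0.0554
finger_force: 63.9
```

Call:
arm_command(
  deltas=[
    [0,0,0.01,0],
    [0,0,0.02,0],
    [0,0,0.03,0],
    [0,0,0.035,0],
    [0,0,0.035,0],
  ],
)

```text
time_s: 21.9
ee_pos: [0.4535, 0.0931, 0.0297]
tcp_rot: [-0.0, 1.0, 0.0, 0.001]
ft_force: [-12.0, -3.6, 35.4]
width: 0.0554
finger_force: 66.8
```

Call:
arm_command(
  deltas=[
    [0,0,-0.007,0],
    [0,0,-0.007,0],
  ],
)

```text
time_s: 22.15
ee_pos: [0.4534, 0.0932, 0.0299]
tcp_rot: [-0.0, 1.0, 0.0, 0.0]
ft_force: [-3.6, -1.3, 8.0]
width: 0.0558
finger_force: 64.6
```

Call:
arm_command(
  deltas=[
    [0,0,0,0],
    [0,0,0,0],
    [0,0,0,0],
    [0,0,0,0],
  ],
  claw=1,
)

```text
time_s: 22.65
ee_pos: [0.4532, 0.0931, 0.0296]
tcp_rot: [-0.0, 1.0, -0.0, -0.0]
ft_force: [0.9, 0.0, -0.6]
width: 0.0852
finger_force: 0.0
```

Call:
arm_command(
  deltas=[
    [0,0,-0.1,0],
    [0,0,-0.3,0],
    [0,0,-0.55,0],
    [0,0,-0.7,0],
    [-0.2,0,-0.75,0],
    [-0.45,-0.02,-0.75,0],
    [-0.7,-0.02,-0.75,0],
    [-0.95,-0.02,-0.75,0],
    [-1,-0.02,-0.75,0],
    [-1,-0.02,-0.75,0],
  ],
)

```text
time_s: 23.9
ee_pos: [0.6535, 0.0891, 0.1788]
tcp_rot: [-0.0, 1.0, -0.0, -0.0]
ft_force: [-0.1, 1.1, 0.3]
width: 0.0856
finger_force: 0.0
```

Run:
```python
from h import *
from station import readout
s=readout.state();print(s["ee_pos"],s["width"],s["joints"].round(2))
c=look("wrist","w7");print(c["position"])
```

```text
[0.65350127 0.0891108  0.17881223] 0.08557093666984349 [0.14 0.57 0.35 1.36 0.   0.14]
[0.57222851 0.08986374 0.32214044]
```

View pics/w7.png

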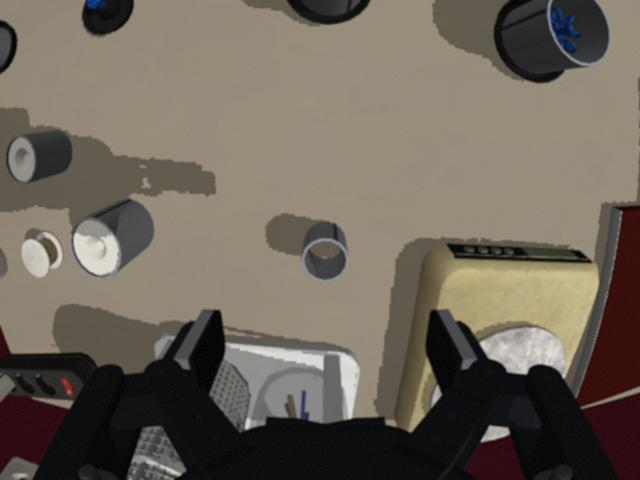

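The 38 flask's rim is at (325,257), spanning u 302–348, bottom v≈279. The scale edge is at u≈425 and the tray's front edge at v≈345. I'll check the clearances to both.

Run:
```python
from h import *
c=dict(np.load("w7.npz"));t=dict(np.load("top0.npz"))
print("f38",circ(c,[(302,257),(348,257),(325,279.5),(309,273),(341,273)],.048))
print("scale edge",fplane(c,(425,258),.05),fplane(c,(398,330),.0),"tray",fplane(c,(300,345),.015))
print("cup bottom front",plane(t,(325,140),.01),plane(t,(370,147),.01),"cup top front",plane(t,(322,116),.11),plane(t,(370,118),.11))
```

```text
f38 (array([0.6792, 0.09  ]), np.float64(0.0182))
scale edge [0.6784 0.1706 0.05  ] [0.7777 0.1655 0.    ] tray [0.785  0.0654 0.015 ]
cup bottom front [0.8086 0.0512 0.01  ] [ 0.7987 -0.0638  0.01  ] cup top front [0.8277 0.0622 0.11  ] [ 0.8317 -0.0523  0.11  ]
```

Call:
arm_command(
  deltas=[
    [-0.125,0.004,0.1,0],
    [-0.125,0.004,0.35,0],
    [-0.125,0.004,0.6,0],
    [-0.125,0.004,0.75,0],
    [-0.125,0.004,0.82,0],
    [-0.125,0.004,0.82,0],
  ],
)

```text
time_s: 24.7
ee_pos: [0.6777, 0.09, 0.016]
tcp_rot: [-0.0, 1.0, -0.0, -0.0]
ft_force: [0.3, -0.4, 1.1]
width: 0.0853
finger_force: 0.0
```

Call:
arm_command(
  deltas=[
    [0,0,0,0],
    [0,0,0,0],
    [0,0,0,0],
    [0,0,0,0],
    [0,0,0,0],
    [0,0,0,0],
    [0,0,0,0],
    [0,0,0,0],
  ],
  claw=0.25,
)

```text
time_s: 25.7
ee_pos: [0.6788, 0.0901, 0.017]
tcp_rot: [-0.0, 1.0, 0.0, 0.001]
ft_force: [-2.6, -1.4, 10.1]
width: 0.037
finger_force: 59.3
```

Call:
arm_command(
  deltas=[
    [0,0,-0.05,0],
    [0,0,-0.15,0],
    [0,0,-0.3,0],
    [0,0,-0.45,0],
    [0.04,-0.04,-0.55,0],
    [0.15,-0.13,-0.58,0],
    [0.32,-0.28,-0.58,0],
    [0.5,-0.44,-0.58,0],
    [0.68,-0.6,-0.58,0],
    [0.85,-0.75,-0.58,0],
  ],
)

```text
time_s: 26.95
ee_pos: [0.5062, -0.0613, 0.1318]
tcp_rot: [-0.0, 1.0, -0.0, -0.0]
ft_force: [0.3, -1.0, -0.1]
width: 0.0371
finger_force: 60.1
```

Call:
arm_command(
  deltas=[
    [0.13,-0.11,0,0],
    [0.23,-0.2,0,0],
    [0.28,-0.24,0,0],
    [0.3,-0.255,0,0],
    [0.3,-0.255,0,0],
    [0.3,-0.255,0,0],
  ],
)

```text
time_s: 27.7
ee_pos: [0.4487, -0.1107, 0.1316]
tcp_rot: [-0.001, 1.0, 0.0, 0.0]
ft_force: [-0.3, 0.3, -0.5]
width: 0.0372
finger_force: 60.2
```

Run:
```python
from h import *
from station import readout
s=readout.state();print(s["ee_pos"],s["width"],s["joints"].round(2))
c=look("wrist","w8");print(c["position"])
```

```text
[ 0.44872826 -0.11071294  0.13164074] 0.03719132936249476 [-0.24  0.18 -0.33  1.06  0.   -0.24]
[ 0.3673334  -0.11005498  0.27490978]
```

View pics/w8.png

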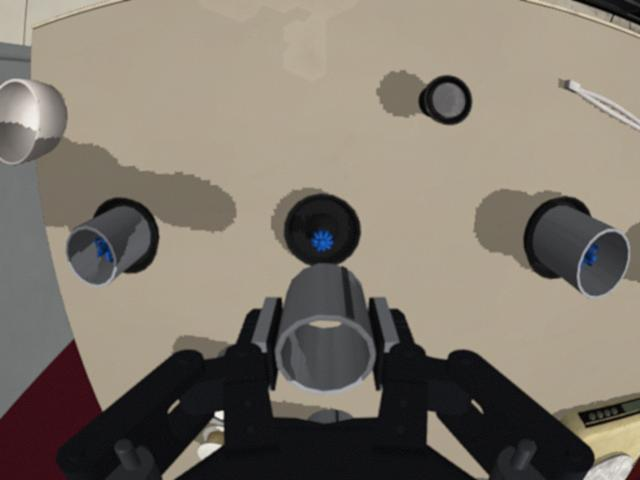

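The 38 flask is held straight: near rim (326,317), lower front edge (325,264). Base_38's outline is u 285–361, v from 194. Flasks 47 and 56 stand in their bases on either side.

Run:
```python
from h import *
c=dict(np.load("w8.npz"))
a=fplane(c,(326,317),.1626);b=fplane(c,(325,264),.1146);print("rim c",a[0]+.019,a[1],"bottom c",b[0]+.019,b[1])
l=fplane(c,(285,229),.014);r=fplane(c,(361,229),.014);f=fplane(c,(323,194),.014);print(l,r,f,f[0]+.029)
```

```text
rim c 0.45230000000000004 -0.1095 bottom c 0.4519 -0.1099
[ 0.4464 -0.1393  0.014 ] [ 0.4463 -0.0833  0.014 ] [ 0.4202 -0.1113  0.014 ] 0.44920000000000004
```

Call:
arm_command(
  deltas=[
    [0.011,-0.006,0.05,0],
    [0.011,-0.006,0.15,0],
    [0.011,-0.006,0.27,0],
    [0.011,-0.006,0.38,0],
    [0.011,-0.006,0.45,0],
    [0.011,-0.006,0.5,0],
    [0.011,-0.006,0.515,0],
    [0.011,-0.006,0.515,0],
  ],
)

```text
time_s: 28.75
ee_pos: [0.4463, -0.1124, 0.0289]
tcp_rot: [-0.0, 1.0, -0.0, 0.0]
ft_force: [-0.8, -1.0, -1.3]
width: 0.037
finger_force: 60.2
```

Call:
arm_command(
  deltas=[
    [0,0,0.01,0],
    [0,0,0.02,0],
    [0,0,0.03,0],
    [0,0,0.03,0],
  ],
)

```text
time_s: 29.25
ee_pos: [0.4462, -0.1123, 0.023]
tcp_rot: [-0.0, 1.0, -0.0, 0.0]
ft_force: [-2.7, 0.2, 5.4]
width: 0.037
finger_force: 60.9
```

Home at exactly 23.0 mm with light contact. I'll release it, lift and check.

Call:
arm_command(
  deltas=[
    [0,0,0,0],
    [0,0,0,0],
    [0,0,0,0],
    [0,0,0,0],
    [0,0,0,0],
  ],
  claw=1,
)

```text
time_s: 29.88
ee_pos: [0.4461, -0.1123, 0.0227]
tcp_rot: [-0.0, 1.0, 0.0, -0.0]
ft_force: [-0.2, -0.6, -0.3]
width: 0.0855
finger_force: 0.0
```

Call:
arm_command(
  deltas=[
    [0,0,-0.1,0],
    [0,0,-0.3,0],
    [0,0,-0.55,0],
    [0,0,-0.8,0],
    [-0.25,0,-0.9,0],
    [-0.5,0,-0.9,0],
    [-0.7,0,-0.9,0],
    [-0.7,0,-0.9,0],
  ],
)

```text
time_s: 30.88
ee_pos: [0.5877, -0.112, 0.2014]
tcp_rot: [-0.001, 1.0, 0.0, -0.001]
ft_force: [0.1, -0.1, 0.4]
width: 0.0858
finger_force: 0.0
```

Run:
```python
from h import *
a=look("wrist","w9")["pixels"];b=look("scene","s9")["pixels"]
cv2.imwrite("pics/end.png",cv2.resize(np.hstack([a,b[:480]]),(800,300),interpolation=cv2.INTER_AREA)[:,:,::-1])
s=cv2.resize(b[120:420,230:450],None,fx=1.9,fy=1.9,interpolation=cv2.INTER_CUBIC)
w=cv2.resize(a[0:300],(380,178));o=np.zeros((570,800,3),np.uint8);o[:570,:418]=s[:570];o[:178,420:800]=w
cv2.imwrite("pics/end2.png",o[:,:,::-1])
```

```text
(no output)
```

View pics/end2.png

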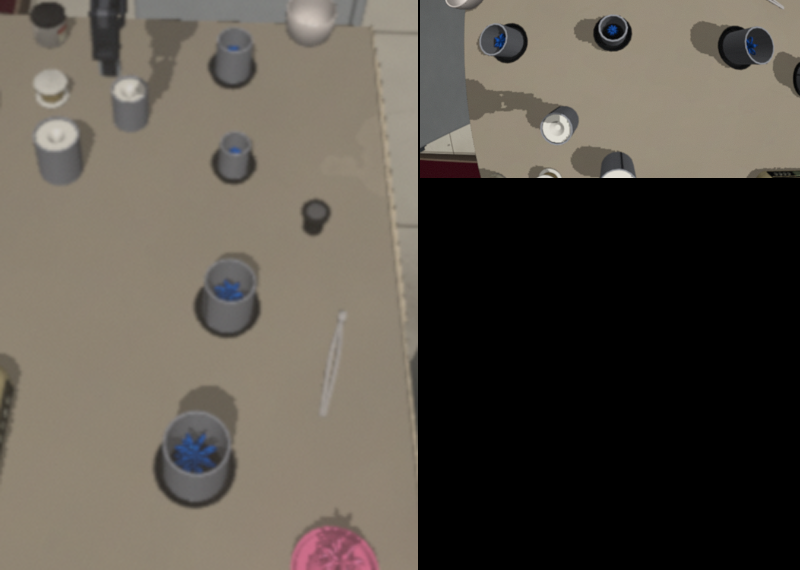

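All four flasks stand upright in their own bases: crop (233,55) is 47, (234,155) is 38, (228,297) is 56 and (196,458) is 65. Both filled flasks are where they were. Handing in.

```bash
python3 -c "
from station import env
print(env.close_job())"
```

```text
the job is handed in; nothing more can be done
None
```

I handed the job in at about 31 s: all four empty flasks stand upright on the seats of their matching bases, and I left the two filled flasks and the pink look-alike alone; the hand-in gave no verdict.

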